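# Weed out the rattling exhaust silencer

## Robot

A 7-joint arm with a two-finger parallel gripper is mounted at the origin on the work surface. World frame = base frame: x ahead of the robot, y to its left, z up, the work surface at z = 0. Lengths are in m, angles in rad, forces in N, time in s.
With the tool pointing down it reaches from about 0.425 to 0.875 m from the base axis. Payload 9.9 kg.
Tool frame: the origin (TCP) lies midway between the tips of the shut fingers; the grasp point (between the pads) lies 19 mm behind it (env.pinch_z is the distance from the TCP to the grasp point, in m); z points along the fingers, y is the line along which they close (so a half turn about z gives the same grasp; the last joint's range is limited). The gripper opens to 85 mm and grips with 20 to 120 N. Pads are 22 mm wide; open, the fingers measure 114 mm over their backs; the gripper's body (76 mm by 85 mm) begins 54 mm behind the grasp point. The pads swing forward as they close: fully open they stand 13 mm farther back than shut.
Start: joints at [1.035, 0.576, 0.025, 1.437, -0.015, 1.129, -0.057], TCP at [0.295, -0.607, 0.231] pointing down, gripper open.
Joint ranges: [-2.76, 2.76], [-0.34, 2.15], [-1.52, 1.57], [0.19, 2.46], [-1.09, 4.23], [0.17, 1.99], [-2.82, 2.82]. Speed limits (rad/s): [2.22, 2.22, 3.01, 3.01, 3.14, 3.14, 3.14].

## Interface

Orientations are given as a unit quaternion [w, x, y, z].
In Python, from plant import env gives the robot as it stands.
- The arm moves only by the tool carry_out, never from a script. Its argument "increments" is a list that holds one entry, the list of rows, each a list of 7 numbers: the shift along the tool's x, y, z in mm, then the turn, a rotation vector about the tool's x, y, z in degrees, then the opening, from 0 (shut) to 1 (fully open). A call has 1 to 5 rows; each row shifts and turns the commanded pose from where the row before left it, along the tool's axes as they then stand; what a row does not reach is not made up. A row lasts 1/10 s, in which the tool goes at most 50 mm and 8.59 degrees, less where a joint would pass 70% of its speed; a pose out of reach is approached as far as the arm can. A call is refused whole if a number of a shift passes 50 or a number of a turn 8.59, either way. A call with a gripper value outside its range is refused whole. The fingers move at their own pace and stop on an object; the grip force is fixed at half the most. Time passes only in rows, so rows that do not move let the fingers close. It gives the time, the measured TCP pose, the force, the opening and the grip force at its end, in the units of the state.
- env.state(): the state, without advancing time (a new reading comes with each control period).
- env.snapshot(name): name is "scene" or "top" or "wrist"; returns the picture (384x512x3 uint8, blue, green, red); there is no depth.
- env.camera_info(name): a dict with "camera_matrix" (3x3 intrinsics, pixels), "k1" (the pictures are not rectified: a ray, as slopes to the right and down, at radius r is drawn at 1 + k1 r^2 times it, then the intrinsics apply), "pose" (4x4, takes a point from camera to world coordinates). Camera axes: x right, y up, looking along -z (the intrinsics and any distortion apply to the point x, -y, -z); pixel columns grow to the right and rows downward; lengths in m; the calibration is good to about 2 mm. A picture is of the moment at which its call begins: read the wrist's pose just before it. camera_info takes no time and is no camera call; for the wrist camera it gives the pose at the moment of the call.
- env.sign_off(): hands the job in; it is judged then, once.
The state is a dict: "clock": time; "joint_pos": joint angles; "joint_vel": joint speeds; "joint_efforts": joint torques, N m; "tcp_pos": TCP position; "ee_rot": TCP orientation; "wrist_force": force on the tool from outside, world axes, zero at the start; "wrist_torque": the same for the moment, N m; "grip_width": finger opening in m; "grasp_force": force on a finger pad.
Only numpy, scipy, OpenCV 4.12 (cv2) and the standard library are available. Lean on these libraries where they do the work, as an engineer would, in place of code of your own. Each camera call takes 0.05 s, during which the arm holds its last target. There are 200 camera calls.

## Task

One of the three overhauled exhaust silencers in the cradle tray has an insert that has come loose inside. Take them up and tip them end to end until you have felt in which one the insert slides, then lay that one in the blue scrap bin and leave the two sound ones lying in cradles of the tray. Put the silencers down rather than dropping them, and leave the other things on the bench alone.

Things in the scene. Friction and masses are not known exactly. Their poses are not given: they have to be found in the camera images.
- silencer_1: Closed air exhaust silencer, 0.7 kg, 160 mm long: eight-sided aluminium tube 44 mm across flats, 108 mm long, between hexagon ends 50 mm across flats (18 and 14 mm long); brass stub, 33 mm in diameter and 20 mm long, at the +x end. Origin: on the axis at mid-tube, where to grip it; x along the axis. The three look alike and weigh about the same; any of them may be the faulty one.
- silencer_2: Same as silencer_1. In the faulty one, whichever it is, the 0.28 kg insert starts in the middle and slides up to 27 mm either way along the axis when leant more than about 17 degrees; it stays put while level.
- silencer_3: Same as silencer_1. In the faulty one, whichever it is, the insert's shift from one end to the other changes the moment on the wrist, about the horizontal line across the silencer's axis, by about 0.15 N m; in the sound ones it moves 2 mm at most.
- tray: Fixed cradle tray: dark plate 170 (x) by 330 mm (y), 4 mm thick; two rails 8 mm thick along y at x = -43 and +43 mm, 31 mm high, each with 90-degree V notches at y = -105, 0, +105 mm. In each of these 3 cradles a silencer lies along x, tube in the notches, hexagons outside the rails, axis 40 mm above the bench (7 mm play along x). 78 mm free between the rails. Origin: centre, bench height.
- scrap_bin: Fixed blue picking bin, open on top, 270 mm (x) by 200 mm (y), walls 4 mm thick and 90 mm high, sinking to a 50 mm high lip at the -x end. A few scrap ends up to 32 mm high lie at its rear, beyond x = +80 mm. Origin: underside centre.
- scrap_floor (a point): Middle of the clear part of the scrap bin's floor (200 mm along the bin's x, 192 mm along its y), 4 mm above the bench; axes as the bin's.
- wrench: Bystander: steel wrench 200 mm long lying on the bench, right of the tray.
- stethoscope: Bystander: black machine stethoscope with a thin steel probe, 250 mm long, lying beyond the tray.
- rivet_bin: Bystander: small blue bin of rivets, 150 by 100 mm, 65 mm high, beyond the tray.
- grease_tin: Bystander: steel grease tin 84 mm in diameter, 60 mm high, standing to the right of the tray.
- insert_1 (a joint): Place of the insert inside silencer_1, out of sight: m along the silencer's x from the middle, 0 at the start in all three. It stays within 0.003 in a sound one and slides to -0.027 or +0.027 in the faulty one when that is tipped.
- insert_2 (a joint): Place of the insert inside silencer_2, out of sight: m along the silencer's x from the middle, 0 at the start in all three. It stays within 0.003 in a sound one and slides to -0.027 or +0.027 in the faulty one when that is tipped.
- insert_3 (a joint): Place of the insert inside silencer_3, out of sight: m along the silencer's x from the middle, 0 at the start in all three. It stays within 0.003 in a sound one and slides to -0.027 or +0.027 in the faulty one when that is tipped.
Things that resemble listed ones, but are neither listed nor needed, are in the scene too. Leave any green or purple look-alike of the silencer_2 alone.

How it is judged:
On the way:
1. the faulty silencer has been taken up (axis over 100 mm above the bench) and tipped so that its insert has slid over 20 mm off the middle (((height (world z) of silencer_1 above 0.1 m and (value of joint insert_1 above 0.02 m or value of joint insert_1 below -0.02 m)) or (height (world z) of silencer_2 above 0.1 m and (value of joint insert_2 above 0.02 m or value of joint insert_2 below -0.02 m)) or (height (world z) of silencer_3 above 0.1 m and (value of joint insert_3 above 0.02 m or value of joint insert_3 below -0.02 m)))), for 0.2 s.
At the end, for the whole second after the job is handed in: The faulty silencer, its insert slid out of the middle, lies in the scrap bin, its middle within the walls and under 70 mm high; both sound ones lie seated in cradles: axis 40 mm high within 3 mm, within 12 mm along and 4 mm across, parallel to the tray's x within 0.1 rad; all are still (((x of silencer_1 in the frame of scrap_bin between -0.13 and 0.13 m and y of silencer_1 in the frame of scrap_bin between -0.096 and 0.096 m and z of silencer_1 in the frame of scrap_bin between 0 and 0.07 m and (value of joint insert_1 above 0.012 m or value of joint insert_1 below -0.012 m)) or (x of silencer_1 in the frame of tray between -0.012 and 0.012 m and z of silencer_1 in the frame of tray between 0.037 and 0.043 m and angle between the x axis of silencer_1 and the x axis of tray, either way round below 0.1 rad and (y of silencer_1 in the frame of tray between -0.109 and -0.101 m or y of silencer_1 in the frame of tray between -0.004 and 0.004 m or y of silencer_1 in the frame of tray between 0.101 and 0.109 m) and value of joint insert_1 between -0.008 and 0.008 m)) and ((x of silencer_2 in the frame of scrap_bin between -0.13 and 0.13 m and y of silencer_2 in the frame of scrap_bin between -0.096 and 0.096 m and z of silencer_2 in the frame of scrap_bin between 0 and 0.07 m and (value of joint insert_2 above 0.012 m or value of joint insert_2 below -0.012 m)) or (x of silencer_2 in the frame of tray between -0.012 and 0.012 m and z of silencer_2 in the frame of tray between 0.037 and 0.043 m and angle between the x axis of silencer_2 and the x axis of tray, either way round below 0.1 rad and (y of silencer_2 in the frame of tray between -0.109 and -0.101 m or y of silencer_2 in the frame of tray between -0.004 and 0.004 m or y of silencer_2 in the frame of tray between 0.101 and 0.109 m) and value of joint insert_2 between -0.008 and 0.008 m)) and ((x of silencer_3 in the frame of scrap_bin between -0.13 and 0.13 m and y of silencer_3 in the frame of scrap_bin between -0.096 and 0.096 m and z of silencer_3 in the frame of scrap_bin between 0 and 0.07 m and (value of joint insert_3 above 0.012 m or value of joint insert_3 below -0.012 m)) or (x of silencer_3 in the frame of tray between -0.012 and 0.012 m and z of silencer_3 in the frame of tray between 0.037 and 0.043 m and angle between the x axis of silencer_3 and the x axis of tray, either way round below 0.1 rad and (y of silencer_3 in the frame of tray between -0.109 and -0.101 m or y of silencer_3 in the frame of tray between -0.004 and 0.004 m or y of silencer_3 in the frame of tray between 0.101 and 0.109 m) and value of joint insert_3 between -0.008 and 0.008 m)) and (value of joint any of insert_1, insert_2, insert_3 above 0.012 m or value of joint any of insert_1, insert_2, insert_3 below -0.012 m) and linear speed of each of silencer_1, silencer_2, silencer_3 below 0.02 m/s and angular speed of each of silencer_1, silencer_2, silencer_3 below 0.3 rad/s); the robot touches nothing.
It fails at once if a silencer is dropped (falls free faster than 0.9 m/s, from more than about 40 mm) ((contact force between the fingers and silencer_1 below 0.5 N and linear speed of silencer_1 above 0.9 m/s) or (contact force between the fingers and silencer_2 below 0.5 N and linear speed of silencer_2 above 0.9 m/s) or (contact force between the fingers and silencer_3 below 0.5 N and linear speed of silencer_3 above 0.9 m/s)).
It fails at once if the wrench, stethoscope, rivet bin or grease tin is moved more than 30 mm (distance of any of wrench, stethoscope, rivet_bin, grease_tin from where it was at the start of the episode above 0.03 m).
It also fails if it takes over 72 s, if anything falls off the work surface, if the arm or the gripper's body presses on something with over 40 N, if the wrist force passes 120 N, or if a joint passes its speed limit or range.

## Working session

There is one attempt and no reset: what is moved stays moved. The work goes in short steps, Python scripts to look and compute and a tool call to move; the robot and the scene stay as the last step left them, time stands still between calls to the robot, and variables do not carry over. Pictures are saved under pics/ and viewed, at most 10 in all, crops included, and the job is handed in when it is done.

Besides the shell and the picture viewer there is one more tool, called after ">>>" as name(argument=value, ...) on one line, values as JSON. carry_out: Moves the arm, as the interface text tells. Its arguments: {"type":"object","properties":{"increments":{"type":"array"}},"required":["increments"]}

```bash
mkdir -p pics; ls
python3 - <<'E'
from plant import env
import cv2,numpy as np
for n in("scene","top"):
    cv2.imwrite(f"pics/{n}0.png",env.snapshot(n))
    c=env.camera_info(n); print(n,np.round(c["camera_matrix"],1).tolist(),c["k1"],np.round(c["pose"],3).tolist())
print(env.state(), env.pinch_z)
E
```

```text
pics
scene [[394.8, 0.0, 255.8], [0.0, 394.8, 193.3], [0.0, 0.0, 1.0]] -0.03753533305964944 [[-0.124, -0.857, 0.5, 1.103], [0.992, -0.106, 0.064, 0.006], [-0.002, 0.504, 0.864, 1.061], [0.0, 0.0, 0.0, 1.0]]
top [[472.7, 0.0, 260.5], [0.0, 472.7, 196.0], [0.0, 0.0, 1.0]] -0.06049357153161206 [[0.026, 0.993, -0.116, 0.318], [-1.0, 0.027, 0.007, -0.055], [0.01, 0.116, 0.993, 1.803], [0.0, 0.0, 0.0, 1.0]]
{'clock': 0.1, 'joint_pos': array([ 1.03519651,  0.57645001,  0.02480898,  1.43783112, -0.01500535,
        1.12898126, -0.05648508]), 'joint_vel': array([ 2.09179952e-04, -2.68267329e-03, -6.61834947e-04, -1.35419590e-03,
       -2.33710273e-05, -1.97235015e-03,  8.16554709e-04]), 'joint_efforts': array([ 6.46159911e-03, -7.67305398e+01,  2.25825414e+00, -2.86610359e+01,
        1.60647434e-02,  8.62170768e-03,  3.03372951e-05]), 'tcp_pos': array([ 0.29454709, -0.60689519,  0.23052417]), 'ee_rot': array([-7.18107633e-04,  9.74584020e-01,  2.24021062e-01, -1.90851967e-04]), 'wrist_force': array([ 0.19531194, -0.45156108,  0.30010267]), 'wrist_torque': array([-0.01986604, -0.02914948, -0.04639301]), 'grasp_force': 0.0, 'grip_width': 0.08542457720128412} 0.0187
```

View pics/top0.png

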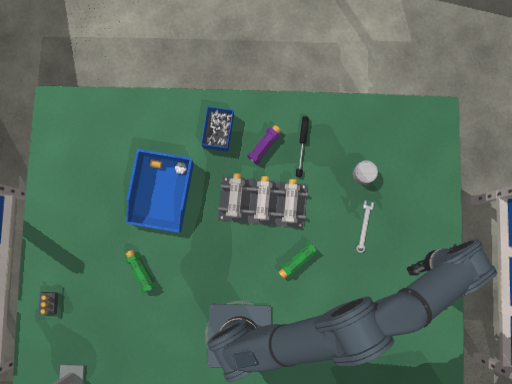

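View pics/scene0.png

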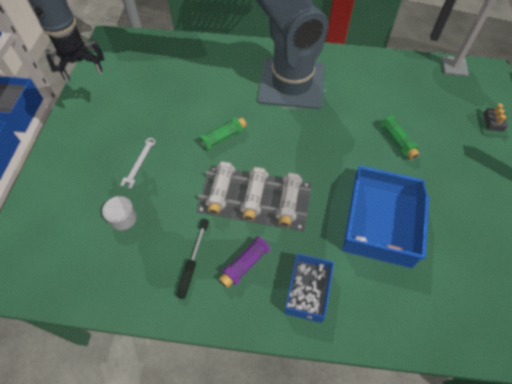

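Top view: three white silencers lie in the dark tray at about (235,197), (262,200) and (291,203), with brass stubs up (+x). The green ones at (140,270) and (297,261) and the purple one at (265,145) are look-alikes, not meant. The scrap bin is the large blue one at (160,192); the small one at (218,128) holds rivets. I'll confirm with one crop and measure.

```bash
cat > h.py <<'E'
from plant import env
import cv2,numpy as np
from scipy.spatial.transform import Rotation as R
def ray(n,uv,ci=None):
    c=ci or env.camera_info(n);K=np.array(c["camera_matrix"]);P=np.array(c["pose"])
    d=np.array([(uv[0]-K[0,2])/K[0,0],(uv[1]-K[1,2])/K[1,1]]);s=d.copy()
    for _ in range(20): s=d/(1+c["k1"]*(s@s))
    return P[:3,3],P[:3,:3]@np.array([s[0],-s[1],-1])
def onz(n,uv,z,ci=None):
    o,d=ray(n,uv,ci);return o+d*(z-o[2])/d[2]
def tri(a,b):
    (o1,d1),(o2,d2)=a,b
    t=np.linalg.lstsq(np.c_[d1,-d2],o2-o1,rcond=None)[0]
    p,q=o1+d1*t[0],o2+d2*t[1];return (p+q)/2,np.linalg.norm(p-q)
def blobs(m,amin):
    n,l,s,c=cv2.connectedComponentsWithStats(m.astype(np.uint8));return [(c[i],s[i,4],l==i) for i in range(1,n) if s[i,4]>=amin]
E
python3 - <<'E'
from h import *
for n,box in(("top",(205,160,315,235)),("scene",(190,150,320,240))):
    im=cv2.imread(f"pics/{n}0.png");h=cv2.cvtColor(im,cv2.COLOR_BGR2HSV);x0,y0,x1,y1=box
    roi=np.zeros(im.shape[:2],bool);roi[y0:y1,x0:x1]=1
    br=roi&(h[...,0]>10)&(h[...,0]<32)&(h[...,1]>110)&(h[...,2]>110)
    wh=roi&(h[...,1]<60)&(h[...,2]>140)
    dk=roi&(h[...,1]<90)&(h[...,2]<140)
    print(n,"brass",[(np.round(onz(n,c,.04),3)[:2],np.round(c,1),a) for c,a,_ in blobs(br,8)])
    for c,a,m in blobs(wh,60):
        ys,xs=np.nonzero(m);(cx,cy),wh_,an=cv2.minAreaRect(np.c_[xs,ys].astype(np.float32))
        print(" white",np.round(c,1),a,np.round(onz(n,(cx,cy),.05),3),np.round(wh_,1),an)
    m=dk|wh|br; m=max(blobs(m,500),key=lambda b:b[1])[2]
    ys,xs=np.nonzero(m);r=cv2.minAreaRect(np.c_[xs,ys].astype(np.float32));print(" tray",[np.round(onz(n,p,.004),3)[:2].tolist() for p in cv2.boxPoints(r)])
    bl=(h[...,0]>100)&(h[...,0]<125)&(h[...,1]>150)&(h[...,2]>60)
    b=[q for q in blobs(bl,1200)]
    for c,a,mm in b:
        ys,xs=np.nonzero(mm);r=cv2.minAreaRect(np.c_[xs,ys].astype(np.float32));print(" blue",np.round(c),a,[np.round(onz(n,p,.09),3)[:2].tolist() for p in cv2.boxPoints(r)])
    if n=="top": cv2.imwrite("pics/crop.png",cv2.resize(im[145:240,120:320],None,fx=4,fy=4,interpolation=cv2.INTER_CUBIC))
E
```

```text
top brass [(array([0.599, 0.024]), array([236.9, 175.5]), np.int32(31)), (array([ 0.591, -0.081]), array([264.6, 178.2]), np.int32(38)), (array([ 0.584, -0.187]), array([292.6, 180.9]), np.int32(37))]
 white [233.1 196.8] 317 [0.516 0.036 0.05 ] [10.9 37.5] 6.911227226257324
 white [261.7 199.5] 383 [ 0.509 -0.072  0.05 ] [12.6 37.8] 5.19442892074585
 white [289.7 202.4] 390 [ 0.501 -0.177  0.05 ] [12.5 37.7] 5.04245138168335
 tray [[0.429, 0.097], [0.619, 0.086], [0.597, -0.251], [0.407, -0.237]]
 blue [158. 191.] 4201 [[0.408, 0.435], [0.688, 0.399], [0.652, 0.18], [0.374, 0.22]]
scene brass [(array([ 0.574, -0.186]), array([213.9, 207.2]), np.int32(57)), (array([ 0.581, -0.081]), array([249.1, 213.3]), np.int32(54)), (array([0.589, 0.024]), array([285. , 219.7]), np.int32(54))]
 white [221.7 183.3] 603 [ 0.496 -0.174  0.05 ] [16.8 45.4] 16.99082374572754
 white [255.9 189.1] 597 [ 0.505 -0.069  0.05 ] [16.3 45.6] 13.671307563781738
 white [291.1 195.6] 528 [0.515 0.035 0.05 ] [14.8 46.7] 9.462322235107422
 tray [[0.352, -0.304], [0.302, 0.098], [0.623, 0.114], [0.666, -0.238]]
 blue [ 16. 118.] 1761 [[0.185, -1.019], [0.169, -0.871], [0.56, -0.705], [0.575, -0.83]]
 blue [388. 217.] 6634 [[0.689, 0.171], [0.406, 0.223], [0.441, 0.465], [0.714, 0.386]]
```

View pics/crop.png

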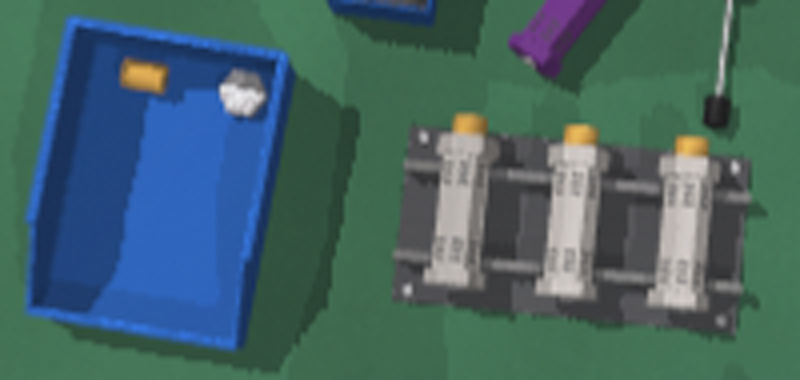

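The crop shows three white silencers seated in the tray, stubs at +x, and the big blue bin with its scrap ends at the rear (+x). So the green and purple ones are excluded. I'll turn the tool to the tray's yaw and go over the right-hand silencer.

>>> carry_out(increments=[[[0, 0, 0, 0, 0, 6, 1], [0, 0, 0, 0, 0, 6, 1], [0, 0, 0, 0, 0, 6, 1], [0, 0, 0, 0, 0, 6, 1], [0, 0, 0, 0, 0, 6, 1]]])

```text
clock: 0.6
tcp_pos: [0.2946, -0.607, 0.2308]
ee_rot: [-0.0, 0.999, -0.038, -0.0]
wrist_force: [0.2, -0.0, -0.1]
grip_width: 0.0855
grasp_force: 0.0
```

>>> carry_out(increments=[[[17, -40, 0, 0, 0, 0, 1], [17, -40, 0, 0, 0, 0, 1], [17, -40, 0, 0, 0, 0, 1], [17, -40, 0, 0, 0, 0, 1], [17, -40, 0, 0, 0, 0, 1]]])

```text
clock: 1.1
tcp_pos: [0.3942, -0.4121, 0.231]
ee_rot: [-0.0, 0.999, -0.036, -0.0]
wrist_force: [0.4, 0.0, 0.5]
grip_width: 0.0856
grasp_force: 0.0
```

>>> carry_out(increments=[[[17, -40, 0, 0, 0, 0, 1], [17, -40, 0, 0, 0, 0, 1], [17, -40, 0, 0, 0, 0, 1], [17, -40, 0, 0, 0, 0, 1], [17, -40, 0, 0, 0, 0, 1]]])

```text
clock: 1.6
tcp_pos: [0.4933, -0.2188, 0.2312]
ee_rot: [-0.0, 0.999, -0.036, -0.0]
wrist_force: [0.7, -0.8, 0.6]
grip_width: 0.0857
grasp_force: 0.0
```

>>> carry_out(increments=[[[4, -42, 0, 0, 0, 0, 1], [0, 0, 0, 0, 0, 0, 1], [0, 0, 0, 0, 0, 0, 1]]])

```text
clock: 1.9
tcp_pos: [0.5, -0.1779, 0.2311]
ee_rot: [-0.0, 0.999, -0.035, -0.0]
wrist_force: [0.1, -0.8, -0.2]
grip_width: 0.0856
grasp_force: 0.0
```

```bash
cat >> h.py <<'E'
def go(xy,z,yaw):
    s=env.state();q=s["ee_rot"];r=R.from_quat([q[1],q[2],q[3],q[0]])
    d=r.inv().apply(np.array([*xy,z])-s["tcp_pos"])*1000
    t=R.from_matrix(np.array([[np.cos(yaw),np.sin(yaw),0],[np.sin(yaw),-np.cos(yaw),0],[0,0,-1]]))
    print("clock",s["clock"],"shift",np.round(d,1),"turn",np.round((r.inv()*t).as_rotvec(degrees=True),2))
E
python3 - <<'E'
from h import *
P=[onz("top",(120+u/4,145+v/4),.005)[:2] for u,v in((425,137),(737,167),(408,290),(721,321))]
print(np.round(P,3),"ctr",np.round(np.mean(P,0),4))
print("yaws",[np.round(np.arctan2(*(-(a-b)*[1,-1]))if 0 else np.arctan2(a[1]-b[1],a[0]-b[0]),3) for a,b in((P[0],P[2]),(P[1],P[3]),(P[0],P[1]),(P[2],P[3]))])
ci=env.camera_info("wrist");im=env.snapshot("wrist");cv2.imwrite("pics/w1.png",im)
import pickle;pickle.dump(ci,open("w1.pkl","wb"))
print(np.round(ci["camera_matrix"],1).tolist(),ci["k1"],np.round(ci["pose"],3).tolist());s=env.state();print(s["tcp_pos"],s["ee_rot"])
go((.500,-.178),.1,-.071)
E
```

```text
[[ 0.589  0.066]
 [ 0.568 -0.235]
 [ 0.441  0.077]
 [ 0.419 -0.222]] ctr [ 0.5041 -0.0786]
yaws [np.float64(-0.076), np.float64(-0.088), np.float64(1.501), np.float64(1.498)]
[[316.0, 0.0, 252.1], [0.0, 316.0, 193.4], [0.0, 0.0, 1.0]] -0.00866095078387239 [[-0.07, 0.942, 0.329, 0.586], [-0.998, -0.066, -0.022, -0.184], [0.001, -0.329, 0.944, 0.373], [0.0, 0.0, 0.0, 1.0]]
[ 0.49966474 -0.17929524  0.23116495] [ 2.18381784e-04  9.99359023e-01 -3.57969754e-02 -2.68997188e-04]
clock 1.95 shift [  0.3  -1.4 131.2] turn [ 0.03  0.03 -0.03]
```

View pics/w1.png

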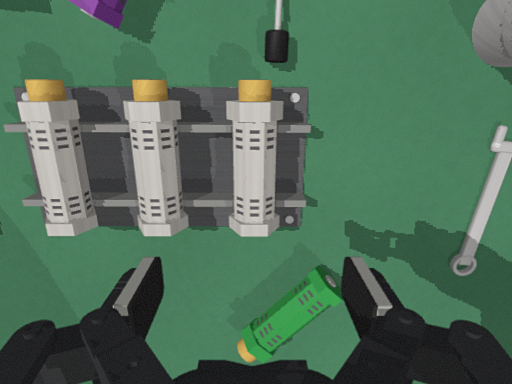

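The wrist view shows the right silencer's tube around (255,165) between rails at rows 128 and 201, the others at (156,165) and (60,165), and the open fingers below. I'll measure on the tube.

Run:
```python
from h import *
import pickle;ci=pickle.load(open("w1.pkl","rb"))
im=cv2.imread("pics/w1.png");h=cv2.cvtColor(im,cv2.COLOR_BGR2HSV)
wh=(h[...,1]<60)&(h[...,2]>115)
for lo,hi in((20,110),(115,205),(215,300)):
    pts=[]
    for v in (143,188):
        xs=np.nonzero(wh[v-3:v+4,lo:hi].any(0))[0]+lo
        a=onz("wrist",(xs.min(),v),.049,ci);b=onz("wrist",(xs.max()+1,v),.049,ci)
        pts.append((a+b)/2);print(v,xs.min(),xs.max(),"width mm",round(1000*np.linalg.norm(a-b),1),np.round(pts[-1],4))
    d=pts[0]-pts[1];print(" yaw",round(np.arctan2(d[1],d[0]),3))
for u in (110,205,285):
    r=[onz("wrist",(u,v),.031,ci) for v in(128,201)]; print("rails",np.round(r,4).tolist(),"sep",np.linalg.norm(r[0]-r[1]))
for p in ((295,98),(290,219)): print("screw",np.round(onz("wrist",p,.005,ci),4))
```

```text
143 29 80 width mm 53.9 [0.5429 0.0226 0.049 ]
188 39 85 width mm 51.1 [0.4943 0.0278 0.049 ]
 yaw -0.108
143 131 174 width mm 45.3 [ 0.5357 -0.0783  0.049 ]
188 136 178 width mm 46.4 [ 0.4871 -0.0748  0.049 ]
 yaw -0.073
143 233 275 width mm 44.2 [ 0.5283 -0.1824  0.049 ]
188 233 274 width mm 45.3 [ 0.4798 -0.1786  0.049 ]
 yaw -0.078
rails [[0.5521, -0.0293, 0.031], [0.4698, -0.0112, 0.031]] sep 0.08424866835239911
rails [[0.5448, -0.1307, 0.031], [0.4621, -0.1208, 0.031]] sep 0.08335366833183214
rails [[0.5389, -0.2159, 0.031], [0.4556, -0.2129, 0.031]] sep 0.08332182457882094
screw [ 0.5676 -0.2307  0.005 ]
screw [ 0.4208 -0.2206  0.005 ]
```

>>> carry_out(increments=[[[0, 1, 40, 0, 0, 0, 1], [0, 0, 40, 0, 0, 0, 1], [0, 0, 40, 0, 0, 0, 1], [0, 0, 40, 0, 0, 0, 1], [0, 0, 25, 0, 0, 0, 1]]])

```text
clock: 2.45
tcp_pos: [0.4981, -0.1815, 0.0437]
ee_rot: [0.0, 0.999, -0.037, -0.001]
wrist_force: [0.7, 0.5, -0.1]
grip_width: 0.0858
grasp_force: 0.0
```

>>> carry_out(increments=[[[0, 0, 15, 0, 0, 0, 1], [0, 0, 14, 0, 0, 0, 1], [0, 0, 0, 0, 0, 0, 1], [0, 0, 0, 0, 0, 0, 1]]])

```text
clock: 2.85
tcp_pos: [0.4995, -0.1812, 0.0174]
ee_rot: [0.0, 0.999, -0.037, -0.0]
wrist_force: [0.1, -0.1, 0.6]
grip_width: 0.0856
grasp_force: 0.0
```

>>> carry_out(increments=[[[0, 0, 0, 0, 0, 0, 0], [0, 0, 0, 0, 0, 0, 0], [0, 0, 0, 0, 0, 0, 0], [0, 0, 0, 0, 0, 0, 0], [0, 0, 0, 0, 0, 0, 0]]])

```text
clock: 3.35
tcp_pos: [0.5002, -0.18, 0.0181]
ee_rot: [0.0, 0.999, -0.036, 0.001]
wrist_force: [-0.7, 0.7, 6.0]
grip_width: 0.0434
grasp_force: 60.5
```

Gripped at 44 mm, with almost no side force. Now lift it.

>>> carry_out(increments=[[[0, 0, -10, 0, 0, 0, 0], [0, 0, -25, 0, 0, 0, 0], [0, 0, -40, 0, 0, 0, 0], [0, 0, -40, 0, 0, 0, 0], [0, 0, -40, 0, 0, 0, 0]]])

```text
clock: 3.85
tcp_pos: [0.4988, -0.1796, 0.174]
ee_rot: [-0.0, 0.999, -0.036, -0.001]
wrist_force: [1.3, -0.3, -7.8]
grip_width: 0.0431
grasp_force: 63.2
```

>>> carry_out(increments=[[[0, 0, -25, 0, 0, 0, 0], [0, 0, 0, 0, 0, 0, 0], [0, 0, 0, 0, 0, 0, 0], [0, 0, 0, 0, 0, 0, 0]]])

```text
clock: 4.25
tcp_pos: [0.4986, -0.1794, 0.1956]
ee_rot: [-0.0, 0.999, -0.036, -0.002]
wrist_force: [-1.3, -0.8, -7.1]
grip_width: 0.0431
grasp_force: 63.2
```

```bash
cat > m.py <<'E'
from h import *
s=env.state();q=s["ee_rot"];r=R.from_quat([q[1],q[2],q[3],q[0]])
print(s["clock"],"pos",np.round(s["tcp_pos"],4),"tilt",np.round(np.degrees(np.arcsin(r.apply([1,0,0])[2])),2),"F",np.round(s["wrist_force"],2),"T tool",np.round(r.inv().apply(s["wrist_torque"]),3),"w",s["grip_width"],"q",np.round(s["joint_pos"],2))
E
python3 m.py
```

```text
4.25 pos [ 0.4986 -0.1794  0.1956] tilt -0.19 F [-1.35 -0.83 -7.14] T tool [-0.008 -0.018 -0.002] w 0.043118023450842494 q [ 0.18  0.4   0.1   1.87 -0.05  0.88 -1.33]
```

>>> carry_out(increments=[[[0, 0, 0, 0, 6, 0, 0], [0, 0, 0, 0, 6, 0, 0], [0, 0, 0, 0, 6, 0, 0], [0, 0, 0, 0, 6, 0, 0], [0, 0, 0, 0, 6, 0, 0]]])

```text
clock: 4.75
tcp_pos: [0.4966, -0.1735, 0.1943]
ee_rot: [-0.002, 0.975, -0.033, 0.221]
wrist_force: [-0.1, 1.5, -7.2]
grip_width: 0.0427
grasp_force: 63.3
```

>>> carry_out(increments=[[[0, 0, 0, 0, 0, 0, 0], [0, 0, 0, 0, 0, 0, 0], [0, 0, 0, 0, 0, 0, 0], [0, 0, 0, 0, 0, 0, 0]]])

```text
clock: 5.15
tcp_pos: [0.5018, -0.1725, 0.1969]
ee_rot: [-0.002, 0.975, -0.031, 0.222]
wrist_force: [-0.2, 0.3, -6.4]
grip_width: 0.0429
grasp_force: 63.3
```

```bash
python3 m.py
```

```text
5.15 pos [ 0.5018 -0.1725  0.1969] tilt 25.64 F [-0.24  0.3  -6.38] T tool [ 0.015 -1.058 -0.058] w 0.04292781102022841 q [ 0.37  0.25 -0.05  2.24 -0.5   0.25 -0.85]
```

>>> carry_out(increments=[[[0, 0, 0, 0, -5, 0, 0], [0, 0, 0, 0, -5, 0, 0], [0, 0, 0, 0, -5, 0, 0], [0, 0, 0, 0, -5, 0, 0], [0, 0, 0, 0, -5, 0, 0]]])

```text
clock: 5.65
tcp_pos: [0.502, -0.1729, 0.1976]
ee_rot: [-0.007, 1.0, -0.03, 0.005]
wrist_force: [0.7, 0.7, -7.7]
grip_width: 0.0434
grasp_force: 63.2
```

>>> carry_out(increments=[[[0, 0, 0, 0, -0.6, 0, 0], [0, 0, 0, 0, 0, 0, 0], [0, 0, 0, 0, 0, 0, 0], [0, 0, 0, 0, 0, 0, 0], [0, 0, 0, 0, 0, 0, 0]]])

```text
clock: 6.15
tcp_pos: [0.5006, -0.173, 0.1973]
ee_rot: [-0.009, 0.999, -0.031, 0.001]
wrist_force: [-0.4, -0.4, -6.8]
grip_width: 0.0428
grasp_force: 63.2
```

```bash
python3 m.py; python3 -c "
from h import *
go((.499,-.180),.196,-.0725)"
```

```text
6.15 pos [ 0.5006 -0.173   0.1973] tilt 0.14 F [-0.43 -0.39 -6.83] T tool [-0.067 -0.123 -0.008] w 0.04280151072568429 q [ 0.06  0.41  0.28  1.87 -0.17  0.88 -1.21]
clock 6.15 shift [-1.2  7.1  1.2] turn [-1.03 -0.13  0.62]
```

>>> carry_out(increments=[[[0, 0, 0, 0, -5, 0, 0], [0, 0, 0, 0, -5, 0, 0], [0, 0, 0, 0, -5, 0, 0], [0, 0, 0, 0, -5, 0, 0], [0, 0, 0, 0, -5, 0, 0]]])

```text
clock: 6.65
tcp_pos: [0.5019, -0.1729, 0.1975]
ee_rot: [-0.015, 0.976, -0.028, -0.216]
wrist_force: [-0.5, 0.0, -8.4]
grip_width: 0.0431
grasp_force: 63.3
```

>>> carry_out(increments=[[[0, 0, 0, 0, 0, 0, 0], [0, 0, 0, 0, 0, 0, 0], [0, 0, 0, 0, 0, 0, 0], [0, 0, 0, 0, 0, 0, 0]]])

```text
clock: 7.05
tcp_pos: [0.5009, -0.173, 0.1979]
ee_rot: [-0.015, 0.976, -0.028, -0.214]
wrist_force: [0.1, 1.2, -7.2]
grip_width: 0.0429
grasp_force: 63.3
```

```bash
python3 m.py
```

```text
7.05 pos [ 0.5009 -0.173   0.1979] tilt -24.77 F [ 0.12  1.15 -7.24] T tool [-0.027  1.06   0.006] w 0.04294398230143925 q [ 0.04  0.66  0.31  1.52 -0.09  1.42 -1.27]
```

>>> carry_out(increments=[[[0, 0, 0, 0, 5, 0, 0], [0, 0, 0, 0, 5, 0, 0], [0, 0, 0, 0, 5, 0, 0], [0, 0, 0, 0, 5, 0, 0], [0, 0, 0, 0, 5, 0, 0]]])

```text
clock: 7.55
tcp_pos: [0.5006, -0.1729, 0.1981]
ee_rot: [-0.009, 0.999, -0.031, 0.003]
wrist_force: [-0.1, -0.5, -7.7]
grip_width: 0.043
grasp_force: 63.2
```

>>> carry_out(increments=[[[0, 0, 0, 0, 0, 0, 0], [0, 0, 0, 0, 0, 0, 0], [0, 0, 0, 0, 0, 0, 0], [0, 0, 0, 0, 0, 0, 0]]])

```text
clock: 7.95
tcp_pos: [0.5019, -0.1725, 0.1969]
ee_rot: [-0.009, 1.0, -0.03, 0.001]
wrist_force: [-0.4, 0.3, -8.0]
grip_width: 0.0426
grasp_force: 63.2
```

```bash
python3 m.py; python3 -c "
from h import *
go((.500,-.180),.196,-.0725)"
```

```text
7.95 pos [ 0.5019 -0.1725  0.1969] tilt 0.03 F [-0.4   0.32 -7.96] T tool [-0.03  0.01 -0.03] w 0.042594950419885834 q [ 0.06  0.41  0.28  1.87 -0.17  0.88 -1.21]
clock 7.95 shift [-1.5  7.6  0.7] turn [-1.02 -0.03  0.72]
```

```bash
cat > avg.py <<'E'
from h import *
v=[]
for _ in range(12):
    env.snapshot("wrist");s=env.state();q=s["ee_rot"];r=R.from_quat([q[1],q[2],q[3],q[0]]);v.append([*r.inv().apply(s["wrist_torque"]),s["wrist_force"][2]])
print(s["clock"],"mean T,Fz",np.round(np.mean(v,0),3),"sem",np.round(np.std(v,0)/12**.5,3))
E
python3 avg.py
```

```text
8.55 mean T,Fz [-0.043 -0.028  0.012 -7.117] sem [0.009 0.008 0.007 0.141]
```

>>> carry_out(increments=[[[0, 0, 0, 0, 5, 0, 0], [0, 0, 0, 0, 5, 0, 0], [0, 0, 0, 0, 5, 0, 0], [0, 0, 0, 0, 5, 0, 0], [0, 0, 0, 0, 4, 0, 0]]])

```text
clock: 9.05
tcp_pos: [0.5003, -0.1726, 0.1973]
ee_rot: [-0.002, 0.977, -0.032, 0.21]
wrist_force: [1.3, 0.2, -7.2]
grip_width: 0.0429
grasp_force: 63.3
```

>>> carry_out(increments=[[[0, 0, 0, 0, 0, 0, 0], [0, 0, 0, 0, 0, 0, 0], [0, 0, 0, 0, 0, 0, 0], [0, 0, 0, 0, 0, 0, 0]]])

```text
clock: 9.45
tcp_pos: [0.5023, -0.1724, 0.1973]
ee_rot: [-0.002, 0.977, -0.031, 0.209]
wrist_force: [0.1, 0.8, -7.1]
grip_width: 0.0433
grasp_force: 63.3
```

>>> carry_out(increments=[[[0, 0, 0, 0, -5, 0, 0], [0, 0, 0, 0, -5, 0, 0], [0, 0, 0, 0, -5, 0, 0], [0, 0, 0, 0, -5, 0, 0], [0, 0, 0, 0, -4, 0, 0]]])

```text
clock: 9.95
tcp_pos: [0.5028, -0.1723, 0.1976]
ee_rot: [-0.008, 1.0, -0.029, -0.0]
wrist_force: [0.9, 0.6, -7.5]
grip_width: 0.0433
grasp_force: 63.2
```

>>> carry_out(increments=[[[0, 0, 0, 0, 0, 0, 0], [0, 0, 0, 0, 0, 0, 0], [0, 0, 0, 0, 0, 0, 0]]])

```text
clock: 10.25
tcp_pos: [0.5007, -0.1727, 0.197]
ee_rot: [-0.009, 0.999, -0.031, 0.001]
wrist_force: [-0.8, 0.3, -7.1]
grip_width: 0.0431
grasp_force: 63.2
```

```bash
python3 avg.py; python3 m.py
```

```text
10.85 mean T,Fz [-3.90e-02 -2.90e-02 -5.00e-03 -7.12e+00] sem [0.01  0.024 0.007 0.137]
10.85 pos [ 0.5013 -0.1727  0.1971] tilt 0.09 F [-0.04  0.7  -7.31] T tool [ 0.001 -0.172  0.015] w 0.04283848447763173 q [ 0.04  0.42  0.31  1.87 -0.18  0.88 -1.19]
```

```bash
sed -i 's/^print/print("Ty",np.round(np.array(v)[:,1],2),"median",round(float(np.median(np.array(v)[:,1])),3))\nprint/' avg.py; python3 avg.py
```

```text
Ty [ 0.01  0.05 -0.02 -0.15  0.02  0.03 -0.1  -0.06  0.06  0.   -0.08  0.02] median 0.005
11.45 mean T,Fz [-0.031 -0.019  0.009 -6.996] sem [0.009 0.018 0.008 0.108]
```

Silencer_3's averages after + and − tilt agree (−0.024 vs −0.028 N m), so it is sound. Back into its cradle.

>>> carry_out(increments=[[[-1, 4, 0, -0.5, 0, 0.4, 0], [0, 3.5, 0, -0.5, 0, 0.3, 0], [0, 0, 30, 0, 0, 0, 0], [0, 0, 40, 0, 0, 0, 0], [0, 0, 40, 0, 0, 0, 0]]])

```text
clock: 11.95
tcp_pos: [0.5006, -0.1804, 0.0864]
ee_rot: [0.0, 0.999, -0.036, 0.002]
wrist_force: [0.5, 0.4, -6.2]
grip_width: 0.0432
grasp_force: 63.2
```

>>> carry_out(increments=[[[0, 0, 30, 0, 0, 0, 0], [0, 0, 0, 0, 0, 0, 0], [0, 0, 0, 0, 0, 0, 0]]])

```text
clock: 12.25
tcp_pos: [0.5001, -0.1805, 0.0574]
ee_rot: [-0.0, 0.999, -0.037, 0.0]
wrist_force: [0.7, -1.3, -6.3]
grip_width: 0.043
grasp_force: 64.9
```

```bash
python3 -c "
from h import *
go((.500,-.180),.0181,-.0725)"
```

```text
clock 12.25 shift [-0.2 -0.5 39.3] turn [-0.   -0.05 -0.05]
```

>>> carry_out(increments=[[[0, 0, 16, 0, 0, 0, 0], [0, 0, 14, 0, 0, 0, 0], [0, 0, 6, 0, 0, 0, 0], [0, 0, 2, 0, 0, 0, 0], [0, 0, 0, 0, 0, 0, 0]]])

```text
clock: 12.75
tcp_pos: [0.5007, -0.1803, 0.02]
ee_rot: [0.0, 0.999, -0.036, 0.001]
wrist_force: [0.1, -0.1, -7.4]
grip_width: 0.0432
grasp_force: 64.8
```

```bash
python3 m.py
```

```text
12.75 pos [ 0.5007 -0.1803  0.02  ] tilt 0.17 F [ 0.11 -0.05 -7.42] T tool [ 0.091 -0.127 -0.085] w 0.04323354572931259 q [ 0.13  0.67  0.2   2.04 -0.28  0.46 -1.1 ]
```

>>> carry_out(increments=[[[0, 0, 2, 0, 0, 0, 0], [0, 0, 0, 0, 0, 0, 0.2], [0, 0, 0, 0, 0, 0, 1], [0, 0, 0, 0, 0, 0, 1], [0, 0, 0, 0, 0, 0, 1]]])

```text
clock: 13.25
tcp_pos: [0.5004, -0.1803, 0.0173]
ee_rot: [-0.0, 0.999, -0.037, 0.001]
wrist_force: [0.4, 0.2, 0.4]
grip_width: 0.0833
grasp_force: 0.0
```

>>> carry_out(increments=[[[0, 0, -10, 0, 0, 0, 1], [0, 0, -30, 0, 0, 0, 1], [0, 0, -40, 0, 0, 0, 1], [0, 0, -40, 0, 0, 0, 1], [0, 0, -40, 0, 0, 0, 1]]])

```text
clock: 13.75
tcp_pos: [0.4994, -0.1802, 0.1793]
ee_rot: [-0.0, 0.999, -0.037, 0.001]
wrist_force: [0.8, 0.3, 0.2]
grip_width: 0.0859
grasp_force: 0.0
```

>>> carry_out(increments=[[[0, -34, 0, 0, 0, 0, 1], [0, -35, 0, 0, 0, 0, 1], [0, -35, 0, 0, 0, 0, 1], [0, 0, 0, 0, 0, 0, 1], [0, 0, 0, 0, 0, 0, 1]]])

```text
clock: 14.25
tcp_pos: [0.5074, -0.0758, 0.1776]
ee_rot: [-0.0, 0.999, -0.036, 0.001]
wrist_force: [0.3, 0.1, 0.0]
grip_width: 0.085
grasp_force: 0.0
```

Run:
```python
from h import *
go((.507,-.0763),.018,-.0725)
ci=env.camera_info("wrist");im=env.snapshot("wrist");cv2.imwrite("pics/w2.png",im)
import pickle;pickle.dump(ci,open("w2.pkl","wb"))
```

```text
clock 14.25 shift [ -0.7   0.6 159.6] turn [-0.02 -0.11  0.08]
```

View pics/w2.png

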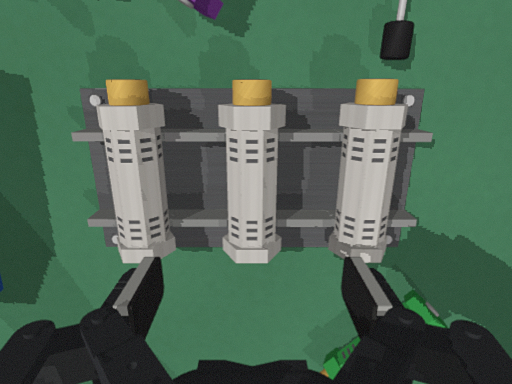

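The right silencer sits back in its cradle at (370,165). The middle one at (252,175) is centred between the fingers. Down and grip.

>>> carry_out(increments=[[[0, 0, 40, 0, 0, 0, 1], [0, 0, 40, 0, 0, 0, 1], [0, 0, 40, 0, 0, 0, 1], [0, 0, 25, 0, 0, 0, 1], [0, 0, 14, 0, 0, 0, 1]]])

```text
clock: 14.8
tcp_pos: [0.5064, -0.0781, 0.016]
ee_rot: [0.0, 0.999, -0.038, -0.001]
wrist_force: [-0.6, -0.9, 0.2]
grip_width: 0.0854
grasp_force: 0.0
```

>>> carry_out(increments=[[[0, 0, 0, 0, 0, 0, 1], [0, 0, 0, 0, 0, 0, 0], [0, 0, 0, 0, 0, 0, 0], [0, 0, 0, 0, 0, 0, 0], [0, 0, 0, 0, 0, 0, 0]]])

```text
clock: 15.3
tcp_pos: [0.5085, -0.0753, 0.0195]
ee_rot: [-0.001, 0.999, -0.036, 0.002]
wrist_force: [-1.4, 3.6, 9.6]
grip_width: 0.0427
grasp_force: 60.2
```

```bash
python3 m.py
```

```text
15.3 pos [ 0.5085 -0.0753  0.0195] tilt 0.2 F [-1.38  3.56  9.57] T tool [ 0.932 -0.304  0.136] w 0.0426748915669142 q [-0.07  0.65  0.19  2.09 -0.29  0.42 -1.29]
```

>>> carry_out(increments=[[[0, 0, -10, 0, 0, 0, 0], [0, 0, -30, 0, 0, 0, 0], [0, 0, -45, 0, 0, 0, 0], [0, 0, -45, 0, 0, 0, 0], [0, 0, -45, 0, 0, 0, 0]]])

```text
clock: 15.8
tcp_pos: [0.5062, -0.0766, 0.1952]
ee_rot: [-0.0, 0.999, -0.037, 0.0]
wrist_force: [2.3, 1.1, -8.2]
grip_width: 0.0428
grasp_force: 63.9
```

>>> carry_out(increments=[[[0, 0, 0, 0, -5, 0, 0], [0, 0, 0, 0, -5, 0, 0], [0, 0, 0, 0, -5, 0, 0], [0, 0, 0, 0, -5, 0, 0], [0, 0, 0, 0, -5, 0, 0]]])

```text
clock: 16.3
tcp_pos: [0.5073, -0.0765, 0.1939]
ee_rot: [-0.008, 0.976, -0.036, -0.217]
wrist_force: [-0.7, 0.9, -7.1]
grip_width: 0.0435
grasp_force: 63.9
```

>>> carry_out(increments=[[[0, 0, 0, 0, 0, 0, 0], [0, 0, 0, 0, 0, 0, 0], [0, 0, 0, 0, 0, 0, 0], [0, 0, 0, 0, 0, 0, 0]]])

```text
clock: 16.7
tcp_pos: [0.5069, -0.0765, 0.1938]
ee_rot: [-0.008, 0.976, -0.036, -0.215]
wrist_force: [-0.7, -0.0, -6.6]
grip_width: 0.0429
grasp_force: 64.0
```

>>> carry_out(increments=[[[0, 0, 0, 0, 5, 0, 0], [0, 0, 0, 0, 5, 0, 0], [0, 0, 0, 0, 5, 0, 0], [0, 0, 0, 0, 5, 0, 0], [0, 0, 0, 0, 5, 0, 0]]])

```text
clock: 17.2
tcp_pos: [0.5066, -0.0764, 0.194]
ee_rot: [-0.0, 0.999, -0.037, 0.003]
wrist_force: [1.1, 0.3, -7.2]
grip_width: 0.0428
grasp_force: 63.9
```

>>> carry_out(increments=[[[0, 0, 0, 0, 0, 0, 0], [0, 0, 0, 0, 0, 0, 0], [0, 0, 0, 0, 0, 0, 0]]])

```text
clock: 17.5
tcp_pos: [0.5079, -0.0763, 0.1933]
ee_rot: [-0.0, 0.999, -0.036, 0.0]
wrist_force: [0.1, -0.3, -8.0]
grip_width: 0.043
grasp_force: 63.8
```

```bash
python3 m.py; python3 avg.py
```

```text
17.5 pos [ 0.5079 -0.0763  0.1933] tilt 0.05 F [ 0.15 -0.26 -8.03] T tool [-0.015 -0.044 -0.04 ] w 0.04304400169560433 q [-0.19  0.4   0.34  1.92 -0.18  0.85 -1.39]
Ty [-0.09 -0.1  -0.12 -0.05 -0.06 -0.09 -0.11 -0.11 -0.1  -0.09 -0.08 -0.12] median -0.094
18.1 mean T,Fz [ 1.200e-02 -9.200e-02  1.000e-03 -6.832e+00] sem [0.009 0.006 0.006 0.157]
```

>>> carry_out(increments=[[[0, 0, 0, 0, 5, 0, 0], [0, 0, 0, 0, 5, 0, 0], [0, 0, 0, 0, 5, 0, 0], [0, 0, 0, 0, 5, 0, 0], [0, 0, 0, 0, 4, 0, 0]]])

```text
clock: 18.6
tcp_pos: [0.5064, -0.0764, 0.1932]
ee_rot: [0.008, 0.977, -0.036, 0.21]
wrist_force: [0.9, 0.7, -7.7]
grip_width: 0.0432
grasp_force: 63.9
```

>>> carry_out(increments=[[[0, 0, 0, 0, 0, 0, 0], [0, 0, 0, 0, 0, 0, 0], [0, 0, 0, 0, 0, 0, 0], [0, 0, 0, 0, 0, 0, 0]]])

```text
clock: 19.0
tcp_pos: [0.5083, -0.0764, 0.1932]
ee_rot: [0.007, 0.977, -0.036, 0.208]
wrist_force: [-0.1, -0.1, -7.3]
grip_width: 0.0433
grasp_force: 63.9
```

>>> carry_out(increments=[[[0, 0, 0, 0, -5, 0, 0], [0, 0, 0, 0, -5, 0, 0], [0, 0, 0, 0, -5, 0, 0], [0, 0, 0, 0, -5, 0, 0], [0, 0, 0, 0, -4, 0, 0]]])

```text
clock: 19.5
tcp_pos: [0.5089, -0.0763, 0.1935]
ee_rot: [0.0, 0.999, -0.036, -0.0]
wrist_force: [-1.0, -0.1, -7.1]
grip_width: 0.0428
grasp_force: 63.9
```

>>> carry_out(increments=[[[0, 0, 0, 0, 0, 0, 0], [0, 0, 0, 0, 0, 0, 0], [0, 0, 0, 0, 0, 0, 0]]])

```text
clock: 19.8
tcp_pos: [0.5068, -0.0765, 0.1929]
ee_rot: [-0.0, 0.999, -0.037, 0.001]
wrist_force: [-1.5, 0.7, -7.1]
grip_width: 0.0433
grasp_force: 63.9
```

```bash
python3 avg.py; python3 -c "
from h import *
go((.508,-.0758),.0185,-.0725)"
```

```text
Ty [ 0.01 -0.02  0.05  0.11  0.13  0.04 -0.02  0.02  0.05  0.02  0.05  0.03] median 0.038
20.4 mean T,Fz [-2.000e-03  4.200e-02  6.000e-03 -6.895e+00] sem [0.009 0.012 0.006 0.164]
clock 20.4 shift [  0.3  -0.5 174.5] turn [-0.03 -0.09 -0.03]
```

Silencer_2's moment changes from −0.092 to +0.042 N m, with the right sign for the insert. It is the faulty one, and silencer_3 was sound. Now the bin's pose.

Run:
```python
from h import *
f=lambda u,v:(120+u/4,145+v/4)
A,B=[onz("top",f(*p),.09)[:2] for p in((72,20),(290,55))];D,C=[onz("top",f(*p),.05)[:2] for p in((30,310),(238,346))]
print(np.round([A,B,C,D],3),"sizes",[round(float(np.linalg.norm(a-b)),3) for a,b in((A,B),(B,C),(C,D),(D,A))])
c=(A+B+C+D)/4;x=(A+B-C-D);yaw=np.arctan2(x[1],x[0]);X=x/np.linalg.norm(x);t=c-.033*X
w=A-B;print("ctr",c,"yaw",yaw,"yaw2",np.arctan2(w[1],w[0])-np.pi/2,"floor pt",t)
im=cv2.imread("pics/scene0.png");h=cv2.cvtColor(im,cv2.COLOR_BGR2HSV)
bl=(h[...,0]>100)&(h[...,0]<125)&(h[...,1]>150)&(h[...,2]>60)
m=max((b for b in blobs(bl,1200) if b[0][0]>200),key=lambda b:b[1])[2]
cn=max(cv2.findContours(m.astype(np.uint8),0,1)[0],key=cv2.contourArea)
for p in cv2.approxPolyDP(cn,5,True)[:,0]: print("scene",p,[np.round(onz("scene",p,z)[:2],3).tolist() for z in(.09,.05)])
go(t,.15,yaw)
```

```text
[[0.677 0.39 ]
 [0.649 0.187]
 [0.382 0.229]
 [0.41  0.424]] sizes [0.205, 0.27, 0.197, 0.269]
ctr [0.5292192  0.30764562] yaw -0.14234448242859254 yaw2 -0.13545327877246893 floor pt [0.49655295 0.31232714]
scene [359 166] [[0.41, 0.226], [0.381, 0.236]]
scene [343 250] [[0.684, 0.183], [0.667, 0.19]]
scene [411 267] [[0.71, 0.359], [0.694, 0.373]]
scene [425 256] [[0.675, 0.398], [0.657, 0.414]]
scene [423 180] [[0.436, 0.413], [0.408, 0.43]]
clock 20.4 shift [ -39.2 -386.9   43.1] turn [-0.03 -0.09  3.97]
```

Bin rim measures 270 × 200 mm as given, centred at (0.529, 0.308), yaw −0.14. Carry silencer_2 over.

>>> carry_out(increments=[[[-4, -38, 0, 0, 0, 0, 0], [-4, -39, 0, 0, 0, 0, 0], [-4, -39, 0, 0, 0, 0, 0], [-4, -39, 0, 0, 0, 0, 0], [-4, -39, 0, 0, 0, 0, 0]]])

```text
clock: 20.9
tcp_pos: [0.5014, 0.1201, 0.1932]
ee_rot: [-0.0, 0.999, -0.037, 0.001]
wrist_force: [2.0, -0.1, -7.0]
grip_width: 0.043
grasp_force: 64.0
```

>>> carry_out(increments=[[[-4, -39, 0, 0, 0, 0, 0], [-4, -39, 0, 0, 0, 0, 0], [-4, -39, 0, 0, 0, 0, 0], [-4, -39, 0, 0, 0, 0, 0], [-3, -37, 0, 0, 0, 0, 0]]])

```text
clock: 21.4
tcp_pos: [0.4962, 0.3144, 0.193]
ee_rot: [-0.0, 0.999, -0.036, 0.001]
wrist_force: [0.8, 0.1, -6.7]
grip_width: 0.0433
grasp_force: 64.0
```

>>> carry_out(increments=[[[0, 0, 0, 0, 0, 2, 0], [0, 0, 0, 0, 0, 2, 0], [0, 0, 0, 0, 0, 0, 0], [0, 0, 0, 0, 0, 0, 0]]])

```text
clock: 21.8
tcp_pos: [0.497, 0.3111, 0.1932]
ee_rot: [0.0, 0.997, -0.072, 0.001]
wrist_force: [0.5, -0.2, -8.1]
grip_width: 0.0431
grasp_force: 64.3
```

Run:
```python
from h import *
go((.4965,.3123),.0125,-.139)
cv2.imwrite("pics/w3.png",env.snapshot("wrist"))
```

```text
clock 21.8 shift [ -0.9  -1.1 180.7] turn [ 0.   -0.09 -0.28]
```

View pics/w3.png

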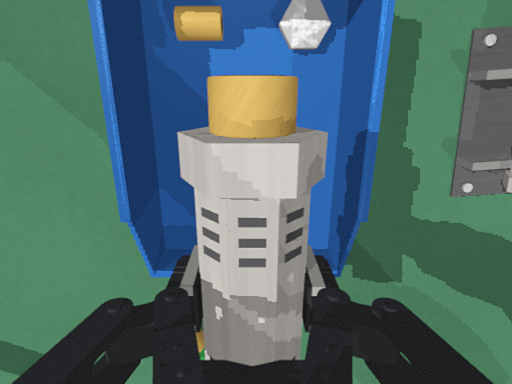

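The silencer, at (253,230), is centred between the bin walls (columns 125 to 370), and the scraps stay ahead at rows under 50. Lower it.

>>> carry_out(increments=[[[0, 0, 35, 0, 0, 0, 0], [0, 0, 40, 0, 0, 0, 0], [0, 0, 40, 0, 0, 0, 0], [0, 0, 30, 0, 0, 0, 0], [0, 0, 15, 0, 0, 0, 0]]])

```text
clock: 22.35
tcp_pos: [0.496, 0.3111, 0.0306]
ee_rot: [0.001, 0.997, -0.072, -0.001]
wrist_force: [-0.2, -0.1, -6.7]
grip_width: 0.0428
grasp_force: 64.3
```

>>> carry_out(increments=[[[0, 0, 10, 0, 0, 0, 0], [0, 0, 5, 0, 0, 0, 0], [0, 0, 0, 0, 0, 0, 0], [0, 0, 0, 0, 0, 0, 0]]])

```text
clock: 22.75
tcp_pos: [0.4976, 0.3127, 0.0191]
ee_rot: [-0.001, 0.997, -0.071, 0.001]
wrist_force: [-0.1, -0.1, -6.2]
grip_width: 0.0432
grasp_force: 64.3
```

>>> carry_out(increments=[[[0, 0, 3, 0, 0, 0, 0], [0, 0, 0, 0, 0, 0, 0], [0, 0, 0, 0, 0, 0, 0]]])

```text
clock: 23.05
tcp_pos: [0.497, 0.3126, 0.0154]
ee_rot: [-0.0, 0.997, -0.071, 0.001]
wrist_force: [-0.0, -0.1, -7.6]
grip_width: 0.0431
grasp_force: 64.3
```

>>> carry_out(increments=[[[0, 0, 3, 0, 0, 0, 0], [0, 0, 0, 0, 0, 0, 0], [0, 0, 0, 0, 0, 0, 0]]])

```text
clock: 23.35
tcp_pos: [0.4969, 0.3124, 0.012]
ee_rot: [-0.0, 0.997, -0.071, 0.001]
wrist_force: [-0.9, -0.9, -7.7]
grip_width: 0.0431
grasp_force: 64.3
```

>>> carry_out(increments=[[[0, 0, 2, 0, 0, 0, 0], [0, 0, 0, 0, 0, 0, 0], [0, 0, 0, 0, 0, 0, 0]]])

```text
clock: 23.65
tcp_pos: [0.4969, 0.3124, 0.01]
ee_rot: [-0.0, 0.997, -0.071, 0.001]
wrist_force: [0.2, -0.2, -6.1]
grip_width: 0.0434
grasp_force: 64.3
```

>>> carry_out(increments=[[[0, 0, 2, 0, 0, 0, 0], [0, 0, 0, 0, 0, 0, 0], [0, 0, 0, 0, 0, 0, 0.2], [0, 0, 0, 0, 0, 0, 0.6], [0, 0, 0, 0, 0, 0, 1]]])

```text
clock: 24.15
tcp_pos: [0.4975, 0.3127, 0.0084]
ee_rot: [-0.001, 0.997, -0.071, 0.001]
wrist_force: [-0.3, -0.3, -0.1]
grip_width: 0.0643
grasp_force: 0.0
```

>>> carry_out(increments=[[[0, 0, 0, 0, 0, 0, 1], [0, 0, 0, 0, 0, 0, 1], [0, 0, 0, 0, 0, 0, 1]]])

```text
clock: 24.45
tcp_pos: [0.4971, 0.3125, 0.0081]
ee_rot: [-0.0, 0.997, -0.071, 0.001]
wrist_force: [0.3, 0.4, -0.1]
grip_width: 0.0854
grasp_force: 0.0
```

>>> carry_out(increments=[[[0, 0, -10, 0, 0, 0, 1], [0, 0, -30, 0, 0, 0, 1], [0, 0, -40, 0, 0, 0, 1], [0, 0, -40, 0, 0, 0, 1], [0, 0, -40, 0, 0, 0, 1]]])

```text
clock: 24.95
tcp_pos: [0.4966, 0.3121, 0.1705]
ee_rot: [-0.0, 0.997, -0.071, 0.001]
wrist_force: [0.4, 0.4, -0.2]
grip_width: 0.0854
grasp_force: 0.0
```

>>> carry_out(increments=[[[0, 0, -40, 0, 0, 0, 1], [-30, 0, -20, 0, 0, 0, 1], [-30, 0, 0, 0, 0, 0, 1], [0, 0, 0, 0, 0, 0, 1]]])

```text
clock: 25.35
tcp_pos: [0.4338, 0.3221, 0.2294]
ee_rot: [-0.001, 0.998, -0.07, -0.0]
wrist_force: [-0.1, 0.2, -0.3]
grip_width: 0.0853
grasp_force: 0.0
```

Run:
```python
from h import *
a=env.snapshot("scene")[100:290,150:450];b=env.snapshot("wrist")
a=cv2.resize(a,None,fx=1.333,fy=1.333);b=cv2.resize(b,(338,253))
cv2.imwrite("pics/end.png",np.hstack([a[:253],b]));print(env.state()["clock"])
```

```text
25.45
```

View pics/end.png

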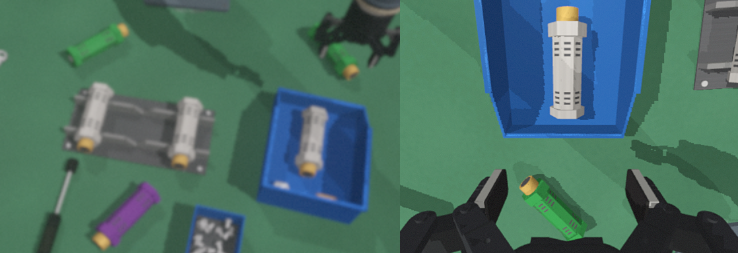

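The pictures show silencer_2 flat in the bin at (312,140) left and (567,75) right. The two sound ones are seated in the outer cradles, and the arm is clear.

```bash
python3 -c "
from plant import env
print(env.sign_off())"
```

```text
the job is handed in; nothing more can be done
None
```

I handed the job in: silencer_2 is the faulty one (its wrist moment shifted 0.13 N m when tipped) and lies in the scrap bin; silencer_3 tested sound and is back in its cradle, and silencer_1, which I did not lift or test, still lies in its own.

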